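# Shut the carrier and hold it level by its handle

## Task

Press the raised cover plate of the white carrier down until it lies flush with the carrier's rim, while the carrier still stands on the worktop. Then take the carrier by the middle of its handle bar, lift it until its underside is about 10 cm above the worktop, and finish while still holding it there, level and steady, with the tin still inside and the cover shut. Do not tip the carrier, and do not knock over or push aside the jars and boxes around it.

Things in the scene. Friction and masses are not known exactly. Their poses are not given: they have to be found in the camera images.
- carrier: the loose white wooden carrier, an open-topped box 130 (its x) x 230 (its y) x 60 mm high with 8 mm walls and floor, 0.4 to 0.65 kg without the tin. Origin: centre of its underside; z up. A partition at y = 0 makes two compartments: the +y one is open and holds the tin, the -y one has the cover plate. Over the partition a handle like a goal frame: two posts at x = -60 and +60 mm, 34 mm wide along y, rising to 128 mm above the underside, joined by the handle bar
- handle (a point): centre of the brown wooden handle bar, 116 mm above the carrier's underside at x = y = 0 of the carrier. The bar runs along the carrier's x, about 105 mm free between the posts, flat-sided, 18 mm thick (along the carrier's y) and 24 mm high; axes as the carrier's. The weight hangs to within about 25 mm of below the bar, heavier at the tin's side, so that it wants a firm grip
- cover (a joint): angle of the flat cover plate in rad: 0 = shut, lying flush with the rim; it starts raised by 0.22 to 0.45. It is held along its inner edge (8 mm from the partition's middle, y = -8 mm of the carrier) and its outer edge stands up; friction lets it stay at any angle. It turns downward under about 2 N near the outer edge and stops by itself at 0
- cover_press (a point): point on the upper face of the brown wooden cover plate (110 x 98 x 6 mm) where to press, on its middle line 80 mm from the held inner edge, 18 mm from the raised outer edge; moves with the plate. When shut it lies at x = 0, y = -88 mm, z = 60 mm of the carrier; its z axis is the plate's normal
- tuna_tin: round metal food tin, 86 mm across, 40 mm high, 0.23 kg, lying loose flat on the floor of the carrier's open compartment; origin: centre of its underside
- salt_shaker: bystander: clear salt shaker with a grey top, 44 mm across, 90 mm high, stands loose behind the carrier; origin: centre of its underside, z up
- mustard_jar: bystander: glass jar with a screw lid, 62 mm across, 100 mm high, stands loose behind the carrier; origin: centre of its underside, z up
- spice_jar: bystander: spice jar with a black cap, 46 mm across, 103 mm high, stands loose behind the carrier; origin: centre of its underside, z up
- raisin_box: bystander: small carton, 39 x 66 x 74 mm, stands loose past the carrier's +y end; origin: centre of its underside, z up
- tea_caddy: bystander: square canister with a knobbed lid, 67 x 67 x 85 mm, stands loose at the right, past the carrier's -y end; origin: centre of its underside, z up
Not all that is in view belongs to the job. What is meant by the tuna_tin is not green, and is the smaller of those in its own colour.

How it is judged:
By the outcome, as a careful person would: the job done as asked, in the order asked, and still so for the second after the job is handed in, while the arm keeps its last pose, push and grip.
It also fails if it takes over 45 s, if anything falls off the work surface, if the arm or the gripper's body presses on something with over 40 N, if the wrist force passes 120 N, or if a joint passes its speed limit or range.

## Robot

A 7-joint arm with a two-finger parallel gripper is mounted at the origin on a cart in front of the work surface, level with it; the furniture and walls round the work are solid. World frame = base frame: x ahead of the robot, y to its left, z up, the work surface at z = 0. Lengths are in m, angles in rad, forces in N, time in s.
With the tool pointing down it reaches from about 0.425 to 0.825 m from the base axis. Payload 3.6 kg.
Tool frame: the origin (TCP) lies at the very end of the fingers, on their centre line; the grasp point (between the pads) lies 19 mm behind it (tcp_to_grasp is the distance from the TCP to the grasp point, in m); z points along the fingers, y is the line along which they close (so a half turn about z gives the same grasp; the last joint's range is limited). The gripper opens to 93 mm and grips with 3 to 60 N. Pads are 15 mm wide; open, the fingers measure 128 mm over their backs; the gripper's body (75 mm by 188 mm) begins 65 mm behind the grasp point.
Start: joints at [-1.31, 0.615, -0.013, 1.423, 0.008, 1.103, -0.04], TCP at [0.184, 0.623, 0.219] pointing down, gripper open.
Joint ranges: [-3.12, 3.12], [-0.3, 2.06], [-1.34, 1.32], [0.26, 2.42], [-1.36, 4.5], [0.01, 1.98], [-2.84, 2.84]. Speed limits (rad/s): [2.79, 2.79, 3.14, 3.14, 3.14, 3.14, 3.14].

## Interface

Orientations are given as a unit quaternion [x, y, z, w].
In Python, from bench import * gives the robot as it stands.
- The arm moves only by the tool send_rows, never from a script. Its argument "moves" is a list of rows, each a list of 2 entries, a list of its own where there are three numbers: the shift along the tool's x, y, z in m, then the turn about the tool's z in degrees. A call has 1 to 20 rows; each row shifts and turns the commanded pose from where the row before left it, along the tool's axes as they then stand; what a row does not reach is not made up. A row lasts 1/10 s, in which the tool goes at most 50 mm and 8.59 degrees, less where a joint would pass 70% of its speed; a pose out of reach is approached as far as the arm can. A call is refused whole if a number of a shift passes 0.05 or a number of a turn 8.59, either way. A call with a gripper value outside its range is refused whole. "fingers" is the closure, from 0 (fully open) to 1 (shut), set as the call begins (left out, the last holds). The fingers move at their own pace and stop on an object; "newtons" is the grip in N (left out, the last holds). Time passes only in rows, so rows that do not move let the fingers close. It gives the time, the measured TCP pose, the force, the opening and the grip force at its end, in the units of the state.
- sense(): the state, without advancing time (a new reading comes with each control period).
- read_camera(name): name is "scene" or "side" or "wrist"; returns the picture (384x512x3 uint8, red, green, blue); there is no depth.
- calibration(name): a dict with "fovy" (degrees; the focal length in pixels is half the picture's height over the tangent of half this angle, whatever the lens; pixels are square), "cx", "cy" (the principal point, pixels), "rvec" (rotation vector, rad) and "tvec" (3), from world to camera coordinates, as OpenCV has them; the wrist camera has in their place "T_tool_cam" (4x4, takes a point from camera to tool coordinates, whose origin is the TCP and whose axes are the flange's). Camera axes: x right, y down, z forward; pixel columns grow to the right and rows downward; lengths in m; the calibration is good to about 2 mm. A picture is of the moment at which its call begins: read the wrist's pose just before it. calibration takes no time and is no camera call.
- close_job(): hands the job in; it is judged then, once.
Trained networks look in the newest picture that a camera, given by its name, has taken for a name from the list of things; names that differ only in an ending like _2 or _b are one class to them, and where a whole thing is asked for, a point or a joint stands for the part that bears it (a point fixed in the world has none). Each returns a list of dicts, best first, with "confidence" (0 to 1); they miss things now and then, are a little off and sometimes report something else, mostly with a low value. They report only what shows in the picture. A call takes as long as a camera call. They do not tell look-alikes from the thing itself.
- find_in(target, camera): "extent" ([left, top, right, bottom] in pixels, round what is visible of it).
- mark_of(target, camera): "centre" ([column, row] in pixels: a listed point, or the origin of a listed thing).
The state is a dict: "time": time; "q": joint angles; "joint_vel": joint speeds; "effort": joint torques, N m; "eef_pos": TCP position; "ee_rot": TCP orientation; "ft_force": force on the tool from outside, world axes, zero at the start; "torque": the same for the moment, N m; "opening": finger opening in m; "finger_force": force on a finger pad.
Only numpy, scipy, OpenCV 4.12 (cv2) and the standard library are available. Lean on these libraries where they do the work, as an engineer would, in place of code of your own. Each camera call takes 0.05 s, during which the arm holds its last target. There are 200 camera calls.

## Working session

There is one attempt and no reset: what is moved stays moved. The work goes in short steps, Python scripts to look and compute and a tool call to move; the robot and the scene stay as the last step left them, time stands still between calls to the robot, and variables do not carry over. Pictures are saved under pics/ and viewed, at most 10 in all, crops included, and the job is handed in when it is done.

Besides the shell and the picture viewer there is one more tool, called after ">>>" as a command line: name --argument value ..., lists and objects as JSON in quotes. send_rows: Moves the arm, as the interface text tells. Its arguments: {"type":"object","properties":{"moves":{"type":"array"},"fingers":{"type":"number"},"newtons":{"type":"number"}},"required":["moves"]}

```bash
mkdir -p pics
cat > h.py <<'E'
from bench import *
import numpy as np, cv2
from scipy.spatial.transform import Rotation as R
def cam(n):
    c=calibration(n); f=192/np.tan(np.radians(c["fovy"])/2)
    K=np.array([[f,0,c["cx"]],[0,f,c["cy"]],[0,0,1]])
    if n=="wrist":
        s=sense(); T=np.eye(4); T[:3,:3]=R.from_quat(s["ee_rot"]).as_matrix(); T[:3,3]=s["eef_pos"]
        M=np.linalg.inv(T@np.array(c["T_tool_cam"]))
    else:
        M=np.eye(4); M[:3,:3]=cv2.Rodrigues(np.array(c["rvec"],float))[0]; M[:3,3]=np.ravel(c["tvec"])
    return K,M
def proj(n,P,km=None):
    K,M=km or cam(n); p=(M[:3,:3]@np.atleast_2d(P).T).T+M[:3,3]; q=(K@p.T).T; return q[:,:2]/q[:,2:]
def ray(n,uv,z,km=None):
    K,M=km or cam(n); d=M[:3,:3].T@np.linalg.inv(K)@[uv[0],uv[1],1]; o=-M[:3,:3].T@M[:3,3]
    return o+d*(z-o[2])/d[2]
E
python3 - <<'E'
from h import *
print({k:calibration("scene")[k] for k in calibration("scene")}, calibration("wrist"))
for n in("scene","side"):
    im=read_camera(n); cv2.imwrite(f"pics/{n}0.png",im[:,:,::-1])
    for t in("handle","cover_press","carrier","tuna_tin"):
        print(n,t,[(np.round(d["centre"]).tolist(),round(d["confidence"],2)) for d in mark_of(t,n)[:4]],[(np.round(d["extent"]).tolist(),round(d["confidence"],2)) for d in find_in(t,n)[:4]])
print(sense())
E
```

```text
{'fovy': 48.88970786096583, 'cx': 258.45662120886476, 'cy': 195.67087695931008, 'rvec': array([ 1.88984882, -0.94347824,  0.57860727]), 'tvec': array([-0.31108824,  0.27280343,  0.86193836])} {'fovy': 66.82624568258595, 'cx': 256.752399268971, 'cy': 189.5974977813689, 'T_tool_cam': array([[ 5.06285009e-04, -9.64338043e-01, -2.64673162e-01,
         7.36938092e-02],
       [ 9.99999754e-01,  6.16553464e-04, -3.33547516e-04,
        -9.02309864e-04],
       [ 4.84837714e-04, -2.64672928e-01,  9.64338118e-01,
        -1.65373761e-01],
       [ 0.00000000e+00,  0.00000000e+00,  0.00000000e+00,
         1.00000000e+00]])}
scene handle [([269.0, 198.0], 0.84), ([196.0, 231.0], 0.26)] [([221.0, 186.0, 306.0, 252.0], 0.94)]
scene cover_press [([297.0, 209.0], 0.67), ([244.0, 229.0], 0.39)] [([270.0, 199.0, 302.0, 226.0], 0.82), ([219.0, 183.0, 312.0, 251.0], 0.39)]
scene carrier [([266.0, 231.0], 0.7)] [([218.0, 182.0, 309.0, 251.0], 0.93)]
scene tuna_tin [([197.0, 208.0], 0.92), ([151.0, 220.0], 0.65), ([244.0, 228.0], 0.55)] [([180.0, 190.0, 208.0, 211.0], 0.95), ([230.0, 206.0, 256.0, 224
[... 518 characters left out ...]
51958,  0.61489827, -0.01257461,  1.42340173,  0.00809112,
        1.10337505, -0.04040266]), 'joint_vel': array([-8.84080951e-04, -3.11870006e-04, -6.84908673e-04, -3.42373201e-04,
       -2.90693935e-05,  2.49373257e-03,  3.09456304e-04]), 'effort': array([-6.00677481e-07, -4.58814132e+01,  2.09039287e-01, -1.66032404e+01,
       -6.10706932e-02,  1.33228832e-02,  3.68117492e-05]), 'eef_pos': array([0.18446524, 0.62325266, 0.21864083]), 'ee_rot': array([ 1.43385004e-01,  9.89666984e-01, -1.42586207e-05, -1.69543178e-05]), 'ft_force': array([-0.32105395,  0.3821212 , -1.27955134]), 'torque': array([-0.01285402,  0.05269694, -0.04752371]), 'finger_force': 0.0, 'opening': 0.09318051014326674}
```

View pics/scene0.png

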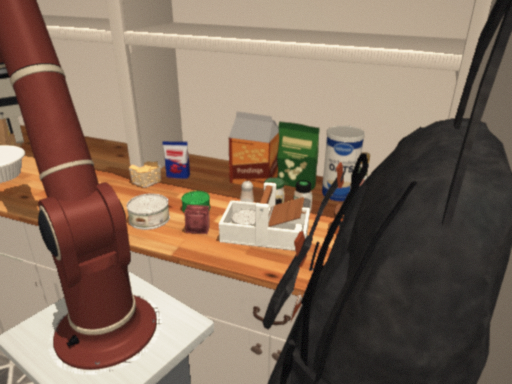

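View pics/side0.png

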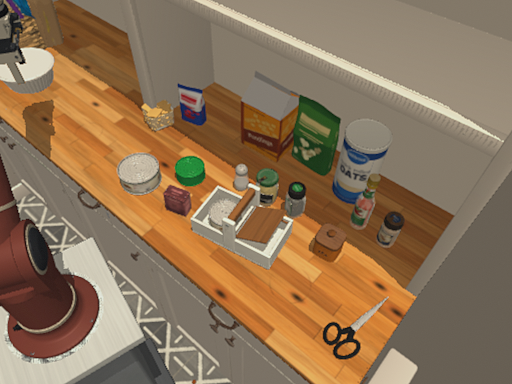

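In the side view the carrier is around (243,228), with the handle at about (240,205) and the raised cover at about (260,225). Three things could be the tin: the silver one inside the carrier (223,212), a larger silver one outside (139,175), and a green one (190,172). The one in the carrier fits because it is the smaller silver one. I'll enlarge it to confirm.

Run:
```python
from h import *
im=cv2.imread("pics/side0.png")[140:290,110:360]
cv2.imwrite("pics/crop.png",cv2.resize(im,None,fx=3.2,fy=3.2,interpolation=cv2.INTER_CUBIC))
P=[];
for n,uv in(("scene",(269,198)),("side",(239,204))):
    print(n,ray(n,uv,.116))
    K,M=cam(n);P.append(K@M[:3])
x=cv2.triangulatePoints(P[0],P[1],np.array([[269.],[198]]),np.array([[239.],[204]]));print((x[:3]/x[3]).T)
for t in("salt_shaker","mustard_jar","spice_jar","raisin_box","tea_caddy"):
    for n in ("side",): 
        read_camera(n); print(t,[(np.round(d["centre"]).tolist(),round(d["confidence"],2),ray(n,d["centre"],0).round(3).tolist()) for d in mark_of(t,n)[:2]])
```

```text
scene [ 0.48683838 -0.05938558  0.116     ]
side [ 0.48231296 -0.0446991   0.116     ]
[[ 0.48110542 -0.05614927  0.12126535]]
salt_shaker [([238.0, 186.0], 0.88, [0.567, 0.089, 0.0])]
mustard_jar []
spice_jar [([293.0, 212.0], 0.89, [0.641, -0.075, 0.0])]
raisin_box [([177.0, 209.0], 0.77, [0.379, 0.11, -0.0])]
tea_caddy [([326.0, 248.0], 0.86, [0.639, -0.214, 0.0])]
```

View pics/crop.png

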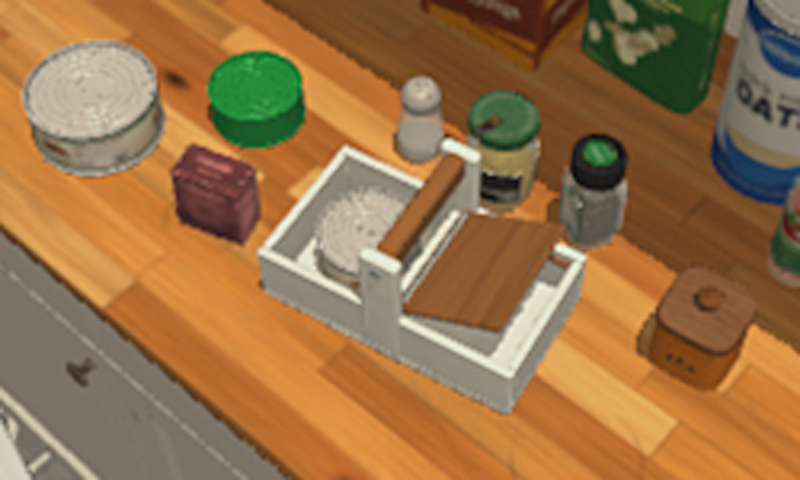

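The crop confirms it: the smaller silver tin is in the carrier's left (+y) compartment. The cover on the right is raised, and the bar runs from the near post to the far one. I'll fit the pose to the rim corners and post tops.

Run:
```python
from h import *
from scipy.optimize import least_squares
c=lambda u,v:(110+u/3.2,140+v/3.2)
obs=[((-.065,.115,.06),c(263,253)),((.065,.115,.06),c(346,149)),((-.065,-.115,.06),c(511,380)),((.065,-.115,.06),c(584,258)),((-.065,.115,0),c(265,289)),((-.065,-.115,0),c(508,409)),
((-.06,0,.128),c(382,260)),((.06,0,.128),c(461,152))]
B=np.array([o[0] for o in obs]);U=np.array([o[1] for o in obs]);km=cam("side")
W=lambda p,B:B@R.from_euler("z",p[2]).as_matrix().T+[p[0],p[1],0]
r=least_squares(lambda p:(proj("side",W(p,B),km)-U).ravel(),[.48,-.05,0],loss="soft_l1")
print(r.x,np.degrees(r.x[2]),r.fun.reshape(-1,2).round(1).tolist())
print("handle scene",proj("scene",W(r.x,np.array([[0,0,.116]]))))
# cover angle from outer corners
uv=np.array([c(410,305),c(500,330),c(563,228)])  # inner near?, outer near, outer far
def cov(a): return np.array([[-.055,-.008-.098*np.cos(a),.06+.098*np.sin(a)],[.055,-.008-.098*np.cos(a),.06+.098*np.sin(a)]])
a=least_squares(lambda a:(proj("side",W(r.x,cov(a[0])),km)-uv[1:]).ravel(),[.3]);print(a.x,a.fun)
s=sense();print(R.from_quat(s["ee_rot"]).as_matrix().round(3))
```

```text
[ 0.48509261 -0.05457016  0.45001851] 25.784161604911258 [[-1.9, -0.3], [-0.1, -1.4], [0.3, 0.2], [1.8, -0.3], [-0.3, 1.7], [0.0, 3.4], [-0.4, -0.6], [0.4, -0.7]]
handle scene [[267.14405196 197.72199993]]
[0.43085876] [-0.17103884  0.15125814  1.56231444 -0.71849448]
[[-0.959  0.284 -0.   ]
 [ 0.284  0.959 -0.   ]
 [ 0.    -0.    -1.   ]]
```

>>> send_rows --moves '[[[-0.038,-0.0243,0],0],[[-0.038,-0.0243,0],0],[[-0.038,-0.0243,0],0],[[-0.038,-0.0243,0],0],[[-0.038,-0.0243,0],0],[[-0.038,-0.0243,0],0],[[-0.038,-0.0243,0],0],[[-0.038,-0.0243,0],0],[[-0.0197,-0.0362,0],0],[[-0.0197,-0.0362,0],0],[[-0.0197,-0.0362,0],0],[[-0.0197,-0.0362,0],0],[[-0.0197,-0.0362,0],0],[[-0.0197,-0.0362,0],0],[[-0.0197,-0.0362,0],0],[[-0.0197,-0.0362,0],0],[[-0.0197,-0.0362,0],0],[[-0.0197,-0.0362,0],0],[[-0.0197,-0.0362,0],0],[[-0.0197,-0.0362,0],0]]' --fingers 1

```text
time: 3.4
eef_pos: [0.5245, -0.1347, 0.219]
ee_rot: [0.143, 0.99, 0.0, 0.0]
ft_force: [0.4, -0.1, -0.0]
opening: 0.0004
finger_force: 0.0
```

>>> send_rows --moves '[[[0,0,0],8],[[0,0,0],8],[[0,0,0],8],[[0,0,0],8],[[0,0,0],8],[[0,0,0],7.7],[[0,0,0],0],[[0,0,0],0]]'

```text
time: 4.2
eef_pos: [0.5243, -0.1329, 0.2187]
ee_rot: [0.53, 0.848, -0.0, 0.0]
ft_force: [0.1, -0.0, -0.9]
opening: 0.0005
finger_force: 0.0
```

```bash
cat > w.py <<'E'
from h import *
import sys
km=cam("wrist"); im=read_camera("wrist")[:,:,::-1].copy(); s=sense()
print(s["time"],s["eef_pos"].round(4),R.from_quat(s["ee_rot"]).as_matrix()[:,1].round(3),s["ft_force"].round(2),s["q"].round(2))
for t in("handle","cover_press","carrier"): print(t,[(np.round(d["centre"],1).tolist(),round(d["confidence"],2)) for d in mark_of(t,"wrist")[:2]])
p=[float(a) for a in sys.argv[2:5]] or [.4851,-.0546,.45]
W=lambda B:np.array(B)@R.from_euler("z",p[2]).as_matrix().T+[p[0],p[1],0]
big=cv2.resize(im,None,fx=1.5,fy=1.5)
for q in proj("wrist",W([(x,y,.06) for x in(-.065,.065) for y in(-.115,.115)]+[(-.06,0,.128),(.06,0,.128),(0,0,.128),(0,-.088,.06)]),km):
    print(q.round(1),end=" "); cv2.drawMarker(big,tuple(int(v*1.5) for v in q),(0,0,255),0,10,1)
cv2.imwrite(sys.argv[1],big)
E
python3 w.py pics/w1.png
```

```text
4.25 [ 0.5243 -0.133   0.2188] [0.899 0.438 0.   ] [ 0.72 -0.35 -0.06] [-0.01  0.46  0.33  1.75 -0.17  0.96  0.84]
handle [([256.5, 85.5], 0.55)]
cover_press [([257.2, 173.7], 0.77)]
carrier [([253.9, 93.8], 0.98), ([300.9, 254.1], 0.48)]
[200.7 198.6] [189.4 -31.5] [312.2 199.1] [325.4 -30.9] [184.9  91.1] [328.6  91.7] [256.8  91.4] [256.5 176.3]
```

View pics/w1.png

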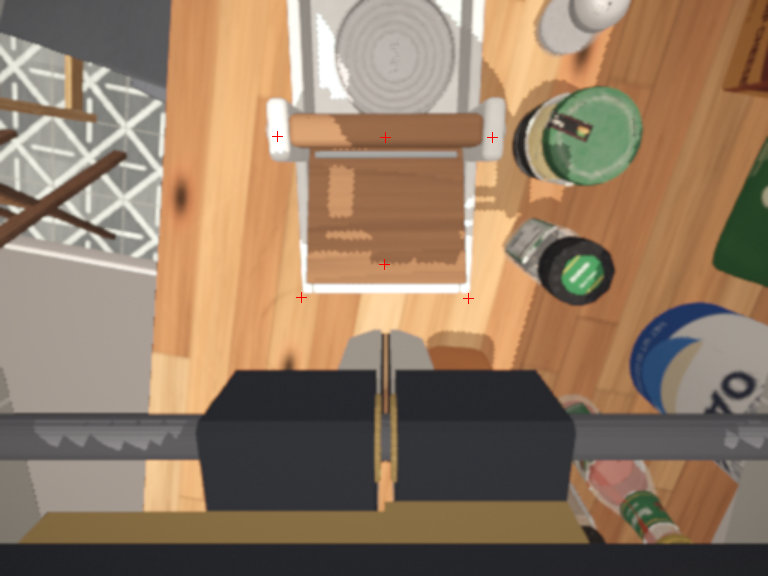

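The fitted model matches this view to within about 4 mm. The bar centre is at about (257,86), and the carrier sits roughly 4 mm further along its +y. The cover is below the closed fingers. I'll press now.

>>> send_rows --moves '[[[0.004,0,0.03],0],[[0,0,0.04],0],[[0,0,0.03],0],[[0,0,0.006],0],[[0,0,0.006],0],[[0,0,0.006],0],[[0,0,0.006],0],[[0,0,0.006],0],[[0,0,0.006],0],[[0,0,0.006],0],[[0,0,0.006],0],[[0,0,0.006],0],[[0,0,0.004],0],[[0,0,0.002],0],[[0,0,0],0]]'

```text
time: 5.9
eef_pos: [0.5225, -0.1295, 0.06]
ee_rot: [0.531, 0.847, 0.0, -0.0]
ft_force: [-1.3, 0.3, 12.1]
opening: 0.0006
finger_force: 6.2
```

>>> send_rows --moves '[[[0,0,0.001],0],[[0,0,0.001],0],[[0,0,0],0],[[0,0,0],0]]'

```text
time: 6.3
eef_pos: [0.5225, -0.1294, 0.0597]
ee_rot: [0.531, 0.847, 0.001, 0.0]
ft_force: [-4.5, 1.2, 23.5]
opening: 0.0005
finger_force: 11.8
```

The press met a firm stop at z = 60 mm, so the cover is shut. I'll retreat, open the fingers and turn to line up with the bar.

>>> send_rows --moves '[[[0,0,-0.02],0],[[0,0,-0.04],0],[[0,0,-0.05],0],[[0,0,-0.05],0],[[0,0,0],8.2],[[0,0,0],8.2],[[0,0,0],8.2],[[0,0,0],8.2],[[0,0,0],8.2],[[0,0,0],8.2],[[0,0,0],8.2],[[0,0,0],8.2],[[0,0,0],8.2],[[0,0,0],8.2],[[0,0,0],8],[[-0.04,-0.04,0],0],[[-0.04,-0.04,0],0],[[0,0,0],0],[[0,0,0],0]]' --fingers 0

```text
time: 8.2
eef_pos: [0.4266, -0.0953, 0.2162]
ee_rot: [0.975, 0.224, -0.001, -0.001]
ft_force: [1.0, -0.0, 0.1]
opening: 0.093
finger_force: 0.0
```

```bash
python3 w.py pics/w2.png .4842 -.0504 .45
```

```text
8.25 [ 0.4285 -0.0961  0.2167] [ 0.436 -0.9   -0.   ] [1.23 0.87 0.03] [-0.43  0.38  0.83  2.02 -0.36  0.89 -0.53]
handle [([239.2, 109.1], 0.88)]
cover_press [([323.9, 110.5], 0.55)]
carrier [([243.4, 107.9], 0.97)]
[345.1 170.5] [141.  170.1] [355.9  43.7] [127.4  43.4] [239.2 180.3] [236.9  31.9] [238.1 111. ] [324.9 110.6]
```

View pics/w2.png

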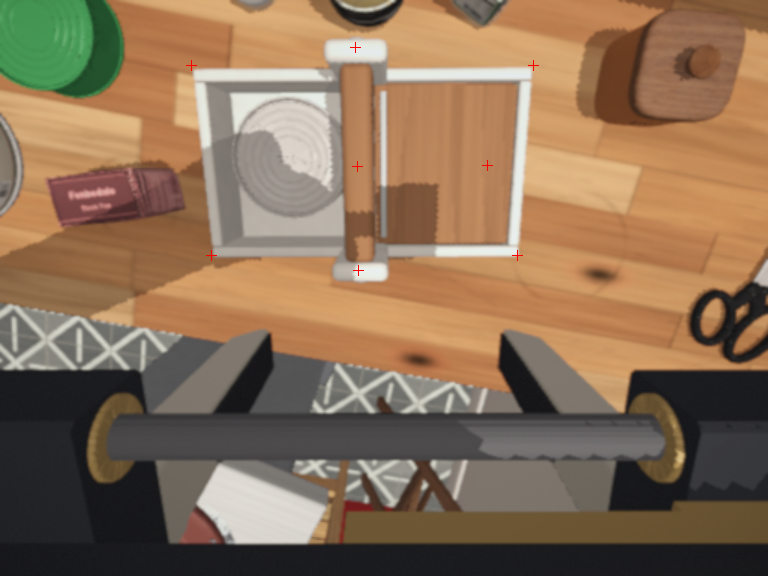

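The picture shows the cover flush at about (450,160) px in the enlarged view. The bar is at about (358,165) and the tin is inside at (290,155). The overlay agrees to about 2 mm, so I'll move over the bar.

>>> send_rows --moves '[[[0.035,-0.0085,0],0],[[0.0343,-0.0084,0],0],[[0,0,0],0],[[0,0,0],0],[[0,0,0],0]]'

```text
time: 8.9
eef_pos: [0.4827, -0.0524, 0.2166]
ee_rot: [0.975, 0.222, -0.0, 0.0]
ft_force: [-0.6, -0.8, 0.1]
opening: 0.093
finger_force: 0.0
```

>>> send_rows --moves '[[[0.0015,-0.001,0.03],0],[[0,0,0.03],0],[[0,0,0.025],0],[[0,0,0.015],0],[[0,0,0.012],0],[[0,0,0.008],0],[[0,0,0],0],[[0,0,0],0]]'

```text
time: 9.7
eef_pos: [0.4843, -0.0501, 0.0972]
ee_rot: [0.975, 0.223, 0.0, 0.0]
ft_force: [-0.4, -1.0, 0.5]
opening: 0.0932
finger_force: 0.0
```

>>> send_rows --moves '[[[0,0,0],0],[[0,0,0],0],[[0,0,0],0],[[0,0,0],0],[[0,0,0],0]]' --fingers 1 --newtons 10

```text
time: 10.2
eef_pos: [0.484, -0.0496, 0.0967]
ee_rot: [0.975, 0.223, 0.0, 0.0]
ft_force: [1.2, -1.1, 0.1]
opening: 0.0573
finger_force: 0.0
```

>>> send_rows --moves '[[[0,0,0],0],[[0,0,0],0],[[0,0,0],0],[[0,0,0],0],[[0,0,0],0],[[0,0,0],0],[[0,0,0],0],[[0,0,0],0]]'

```text
time: 11.0
eef_pos: [0.484, -0.0497, 0.0966]
ee_rot: [0.975, 0.223, -0.0, 0.0]
ft_force: [0.4, 1.0, -0.2]
opening: 0.0183
finger_force: 10.0
```

>>> send_rows --moves '[[[0,0,0],0],[[0,0,0],0],[[0,0,0],0],[[0,0,0],0],[[0,0,0],0]]' --newtons 58

```text
time: 11.5
eef_pos: [0.484, -0.0498, 0.0966]
ee_rot: [0.975, 0.223, -0.0, 0.0]
ft_force: [-1.0, -0.6, -0.7]
opening: 0.0177
finger_force: 58.0
```

The grip is firm, with an opening of 18 mm, the bar's thickness. I'll lift gently.

>>> send_rows --moves '[[[0,0,-0.002],0],[[0,0,-0.004],0],[[0,0,-0.006],0],[[0,0,-0.008],0],[[0,0,-0.008],0],[[0,0,-0.008],0],[[0,0,-0.008],0],[[0,0,-0.008],0],[[0,0,-0.008],0],[[0,0,-0.008],0],[[0,0,-0.008],0],[[0,0,-0.008],0],[[0,0,-0.007],0],[[0,0,-0.005],0],[[0,0,-0.003],0],[[0,0,-0.001],0],[[0,0,0],0],[[0,0,0],0],[[0,0,0],0],[[0,0,0],0]]'

```text
time: 13.5
eef_pos: [0.4838, -0.0496, 0.1965]
ee_rot: [0.975, 0.223, -0.0, -0.0]
ft_force: [0.1, 0.2, -7.7]
opening: 0.0174
finger_force: 58.0
```

Run:
```python
from h import *
s=sense();print(s["time"],s["eef_pos"].round(4),s["ft_force"].round(2),s["torque"].round(2),s["opening"],s["finger_force"])
a=read_camera("side");b=read_camera("wrist")
a=cv2.resize(a[130:290,150:350],(500,400),interpolation=cv2.INTER_CUBIC)
b=cv2.resize(b[:225,100:400],(300,225))
c=np.zeros((400,800,3),np.uint8);c[:,:500]=a;c[:225,500:]=b
cv2.imwrite("pics/end.png",c[:,:,::-1])
```

```text
13.5 [ 0.4838 -0.0496  0.1965] [ 0.1   0.18 -7.71] [-0.2   0.07 -0.02] 0.017363872652657715 57.99103260040283
```

View pics/end.png

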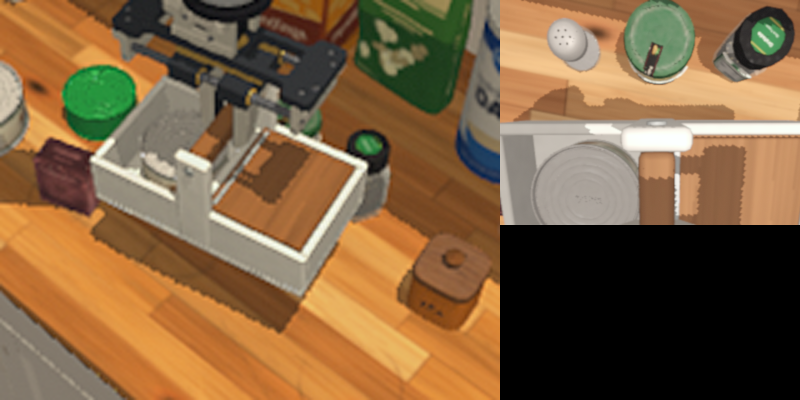

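The carrier is lifted, the cover shut, the tin inside, and the jars are undisturbed. I'll check the tilt numerically.

Run:
```python
from h import *
from scipy.optimize import least_squares
c=lambda u,v:(150+u*.4,130+v*.4)
B=np.array([(-.065,.115,.06),(-.065,-.115,.06),(.065,-.115,.06),(-.06,0,.128),(-.065,.115,0),(-.065,-.115,0)])
U=np.array([c(94,160),c(302,261),c(366,167),c(193,158),c(97,192),c(302,292)]);km=cam("side")
f=lambda p:(proj("side",B@R.from_euler("zx",[p[3],p[4]]).as_matrix().T+p[:3],km)-U).ravel()
r=least_squares(f,[.4838,-.05,.1,.45,0]);print(r.x.round(4),"tilt deg",np.degrees(r.x[4]),r.fun.round(1))
print(sense()["torque"])
```

```text
[ 0.4952 -0.0369  0.078   0.4498  0.0159] tilt deg 0.9128509203851689 [-0.4 -0.9  0.1 -0.1 -0.1 -1.4  0.9  0.2  0.8  1.  -1.4  1.2]
[-0.08774066  0.11537361  0.0278917 ]
```

>>> send_rows --moves '[[[0,0,0],0],[[0,0,0],0],[[0,0,0],0],[[0,0,0],0],[[0,0,0],0]]'

```text
time: 14.1
eef_pos: [0.4839, -0.0497, 0.1967]
ee_rot: [0.975, 0.223, -0.0, 0.0]
ft_force: [-0.2, -0.2, -7.9]
opening: 0.0171
finger_force: 58.0
```

Run:
```python
from h import *
from scipy.optimize import least_squares
c=lambda u,v:(150+u*.4,130+v*.4)
B=np.array([(-.065,.115,.06),(-.065,-.115,.06),(.065,-.115,.06),(-.06,0,.128),(-.065,.115,0),(-.065,-.115,0)])
U=np.array([c(94,160),c(302,261),c(366,167),c(193,158),c(97,192),c(302,292)]);km=cam("side")
f=lambda p:(proj("side",B@R.from_euler("zx",[.45,p[1]]).as_matrix().T+[.4838,-.0503,p[0]],km)-U).ravel()
r=least_squares(f,[.1,0]);print(r.x.round(4),r.fun.round(1))
a=cv2.imread("pics/end.png")[:,:500]; b=read_camera("side")[:,:,::-1]; b=cv2.resize(b[130:290,150:350],(500,400),interpolation=cv2.INTER_CUBIC)
print(cv2.phaseCorrelate(a[130:300,90:370].mean(2),b[130:300,90:370].mean(2)), sense()["opening"])
```

```text
[0.1007 0.0155] [-2.9 -1.2  0.   0.8  0.6 -1.7 -0.6 -0.2 -1.6  1.1 -1.5  2.5]
((0.09829590523742127, -0.07252331554690272), 0.9027919242110422) 0.017514764769303724
```

The underside is at 0.10 m, the tilt is about 1° and nothing is slipping, so I'll hand it in.

```bash
python3 -c "
from bench import *
print(close_job())"
```

```text
the job is handed in; nothing more can be done
None
```

The job is handed in: the cover was pressed shut first, and the carrier is now held by the middle of its bar about 10 cm above the worktop, level to about 1° and steady, with the tin inside and no surrounding items seen moved.

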